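# Present a cover plate at the end of the bench riser

## Task

Push the metal plate that lies on the low riser so that its long side rests flush along the riser's raised rear rail and its end sticks out about 4 cm past the end of the riser beside the open white tub, ready for a colleague to take by its edge. Only push it with the fingertips: keep it lying flat on the riser, never lift it, and leave the tub, bottle, jar and tip box where they stand.

Things in the scene. Friction and masses are not known exactly. Their poses are not given: they have to be found in the camera images.
- riser: Low fixed bench riser: flat grey board, 150 mm deep (its x) by 300 mm long (its y), on white end panels, top 70 mm above the bench. Origin at the centre of its footprint, at bench height; x points to the rear, away from the robot, y along its length. The short ends, at y = -150 and +150 mm, and the near edge, at x = -75 mm, have no lip; the rear edge has the rail.
- rail (a point): Middle of the rail's foot: white rail, 8 mm thick and 14 mm high, along the whole rear edge of the riser's board. This point is on its front face (x = +67, y = 0 mm in the riser's frame), at the height of the board's top.
- plate: Loose aluminium plate, 86 (its x) x 128 (its y) x 6 mm, a dark screw head in each corner, 0.13 to 0.24 kg, lying on the board; long side along the riser within 12 degrees. Origin: centre of its underside. Flush at the rail its origin is at x = +24 mm in the riser's frame; with 40 mm overhang at y = +126 or -126 mm. It slides with light pushes of a few newtons.
- tub: Open square tub of white plastic, 90 x 90 x 50 mm high, loose on the bench beyond one of the two ends of the riser (either one); its middle is some 24 to 27 cm from the riser's middle. It marks the end over which the plate is to stick out. Origin at the centre of its underside.
- bottle: Bystander: glass bottle with a blue cap, 64 mm in diameter, 115 mm high, on the bench beyond the riser's other end. Origin at the centre of its underside.
- jar: Bystander: squat amber glass jar with a white cap, 52 mm in diameter, 60 mm high, on the bench behind the riser. Origin at the centre of its underside.
- tipbox: Bystander: blue box of white pipette tips, 75 x 110 mm (x, y), 53 mm high, on the bench behind the riser. Origin at the centre of its underside.
There are look-alikes about, which are no part of the job. There is more than one size of the plate; the job needs the smallest.

How it is judged (in metres and radians):
At the end, for the whole second after the job is handed in: The plate lies flat and at rest on the riser, its end 28 to 52 mm past the riser's end on the tub's side, its rear long side within 6 mm of the rail and parallel to it within 0.06 rad (3.4 degrees) (((y of tub in the frame of riser above 0 m and y of plate in the frame of riser between 0.114 and 0.138 m) or (y of tub in the frame of riser below 0 m and y of plate in the frame of riser between -0.138 and -0.114 m)) and x of plate in the frame of riser above 0.018 m and angle between the y axis of plate and the y axis of riser, either way round below 0.06 rad and z of plate in the frame of riser between 0.067 and 0.073 m and angle between plate's own z axis and vertical below 0.04 rad and linear speed of plate below 0.01 m/s); the robot touches nothing.
It fails at once if the plate is lifted off, tipped up or knocked off the riser (z of plate in the frame of riser above 0.08 m or z of plate in the frame of riser below 0.06 m or angle between plate's own z axis and vertical above 0.2 rad).
It fails at once if the tub is moved or knocked over (distance of tub from where it was at the start of the episode above 0.015 m or angle between tub's own z axis and vertical above 0.3 rad).
It fails at once if the bottle is moved or knocked over (distance of bottle from where it was at the start of the episode above 0.015 m or angle between bottle's own z axis and vertical above 0.3 rad).
It fails at once if the jar is moved or knocked over (distance of jar from where it was at the start of the episode above 0.015 m or angle between jar's own z axis and vertical above 0.3 rad).
It fails at once if the tip box is moved or knocked over (distance of tipbox from where it was at the start of the episode above 0.015 m or angle between tipbox's own z axis and vertical above 0.3 rad).
It also fails if it takes over 48 s, if anything falls off the work surface, if the arm or the gripper's body presses on something with over 40 N, if the wrist force passes 120 N, or if a joint passes its speed limit or range.

## Robot

A 6-joint arm with a two-finger parallel gripper is mounted at the origin on the work surface. World frame = base frame: x ahead of the robot, y to its left, z up, the work surface at z = 0. Lengths are in m, angles in degrees, forces in N, time in s.
With the tool pointing down it reaches from about 0.25 to 0.725 m from the base axis. Payload 9.7 kg.
Tool frame: the origin (TCP) lies at the very end of the fingers, on their centre line; the grasp point (between the pads) lies 19 mm behind it; z points along the fingers, y is the direction in which the jaws open and shut (so a half turn about z gives the same grasp; the last joint's range is limited). The gripper opens to 85 mm and grips with 20 to 120 N. Pads are 22 mm wide; open, the fingers measure 114 mm over their backs; the gripper's body (76 mm by 85 mm) begins 54 mm behind the grasp point. The pads swing forward as they close: fully open they stand 13 mm farther back than shut.
Start: joints at [74.714, 4.979, 10.078, 95.1, 0, 90], TCP at [0.145, 0.531, 0.231] pointing down, gripper open.
Joint ranges: [-179.16, 179.16], [-48.56, 103.87], [-65.8, 70.77], [-126.05, 130.52], [-82.76, 87.17], [-180, 180]. Speed limits (degrees/s): [127.2, 127.2, 147.25, 180, 180, 180].

## Interface

Orientations are given as [roll, pitch, yaw] about the fixed x, y, z axes, in that order (R = Rz(yaw) Ry(pitch) Rx(roll)).
In Python, from workcell import bot gives the robot as it stands. The module is installed in compiled form; this text tells all that it offers.
- The arm moves only by the tool step_arm, never from a script. Its arguments are lists of equal length, an entry for each row: "dr": the turn, a rotation vector about the tool's x, y, z in rad, a list of three; "xyz": the shift along the tool's x, y, z in units of 40 mm (1.0 is 40 mm), a list of three; "gripper": the opening, from 0 (shut) to 1 (fully open). In form: {"dr": [[wx, wy, wz], ...], "xyz": [[x, y, z], ...], "gripper": [gripper, ...]}. A call has exactly 8 rows; each row is the pose to reach, as a shift and turn from the pose commanded when the call began, along the tool's axes at that moment; what a row does not reach only later rows make up. A row lasts 1/10 s, in which the tool goes at most 50 mm and 8.59 degrees, less where a joint would pass 70% of its speed; a pose out of reach is approached as far as the arm can. A call with a gripper value outside its range is refused whole. The fingers move at their own pace and stop on an object; "squeeze" is the grip in N (left out, the last holds). Time passes only in rows, so rows that repeat a pose let the fingers close, or fill a call up. It gives the time, the measured TCP pose, the force and the opening at its end, in the units of the state.
- bot.get_obs(): the state, without advancing time (a new reading comes with each control period).
- bot.camera(name): name is "scene" or "top" or "wrist"; returns a dict with "image" (400x640x3 uint8, red, green, blue), "camera_matrix" (3x3 intrinsics, pixels), "k1" (the pictures are not rectified: a ray, as slopes to the right and down, at radius r is drawn at 1 + k1 r^2 times it, then the intrinsics apply), "R" (3x3) and "t" (3): a world point X has camera coordinates R X + t. Camera axes: x right, y down, z forward; pixel columns grow to the right and rows downward; lengths in m; the calibration is good to about 2 mm. A picture is of the moment at which its call begins. There is no depth.
- bot.job_done(): hands the job in, once; it reports no verdict.
Trained networks look in a picture, given as the dict that the camera call returned (one of the last four; its "shot" number tells which), for a name from the list of things; names that differ only in an ending like _2 or _b are one class to them, and where a whole thing is asked for, a point or a joint stands for the part that bears it (a point fixed in the world has none). Each returns a list of dicts, best first, with "p" (0 to 1); they miss things now and then, are a little off and sometimes report something else, mostly with a low value. They report only what shows in the picture. A call takes as long as a camera call. They do not tell look-alikes from the thing itself.
- bot.regions_of(picture, thing): "region" (400x640 bool, what is visible of it) and "box" ([centre column, centre row, width, height] in pixels, round what is visible of it).
The state is a dict: "time": time; "q": joint angles; "qd": joint speeds; "joint_efforts": joint torques, N m; "ee_pos": TCP position; "tcp_rot": TCP orientation; "wrist_force": force on the tool from outside, world axes, zero at the start; "torque": the same for the moment, N m; "opening": finger opening in m.
Only numpy, scipy, OpenCV 4.12 (cv2) and the standard library are available. Lean on these libraries where they do the work, as an engineer would, in place of code of your own. Each camera call takes 0.05 s, during which the arm holds its last target.

## Working session

There is one attempt and no reset: what is moved stays moved. The work goes in short steps, Python scripts to look and compute and a tool call to move; the robot and the scene stay as the last step left them, time stands still between calls to the robot, and variables do not carry over. Pictures are saved under pics/ and viewed, and the job is handed in when it is done.

Besides the shell and the picture viewer there is one more tool, called after "Emit:" as name(argument=value, ...) on one line, values as JSON. step_arm: Moves the arm, as the interface text tells. Its arguments: {"type":"object","properties":{"dr":{"type":"array"},"xyz":{"type":"array"},"gripper":{"type":"array"},"squeeze":{"type":"number"}},"required":["dr","xyz","gripper"]}

```bash
mkdir -p pics; cat > h.py <<'E'
import numpy as np, cv2
from workcell import bot
def ray(c,uv):
    K=np.array(c["camera_matrix"]);uv=np.atleast_2d(np.array(uv,float))
    d=np.c_[(uv[:,0]-K[0,2])/K[0,0],(uv[:,1]-K[1,2])/K[1,1]]
    u=d.copy()
    for _ in range(30): u=d/(1+c["k1"]*(u**2).sum(1,keepdims=True))
    R=np.array(c["R"]);t=np.array(c["t"])
    return -R.T@t,(np.c_[u,np.ones(len(u))])@R
def atz(c,uv,z):
    o,d=ray(c,uv); s=(z-o[2])/d[:,2]; return o+s[:,None]*d
def proj(c,X):
    X=np.atleast_2d(X);p=X@np.array(c["R"]).T+np.array(c["t"]);u=p[:,:2]/p[:,2:]
    u=u*(1+c["k1"]*(u**2).sum(1,keepdims=True));K=np.array(c["camera_matrix"])
    return np.c_[u[:,0]*K[0,0]+K[0,2],u[:,1]*K[1,1]+K[1,2]]
def save(c,n): cv2.imwrite("pics/"+n,np.array(c["image"])[:,:,::-1])
E
python3 - <<'E'
from h import *
print(bot.get_obs())
for n in ["top","scene"]:
    c=bot.camera(n); save(c,n+"0.png"); print(n,c["camera_matrix"],-np.array(c["R"]).T@c["t"])
    for th in ["riser","plate","tub","bottle","jar","tipbox"]:
        for r in bot.regions_of(c,th): print(th,round(r["p"],2),np.round(r["box"]))
E
```

```text
{'time': 0.0, 'q': array([7.47133577e+01, 5.01046098e+00, 1.00348106e+01, 9.50985956e+01,
       2.27335756e-03, 9.00015403e+01]), 'qd': array([ 0.02532854,  0.02883564,  0.08923156, -0.11617868, -0.04083876,
       -0.07520825]), 'joint_efforts': array([ 1.32431713e-03, -5.20384920e+01,  4.64807296e+01,  1.61615212e-02,
       -7.96650255e-06,  2.49581412e-06]), 'ee_pos': array([0.14493737, 0.53033037, 0.23059239]), 'tcp_rot': array([-1.79925754e+02, -2.27135970e-03,  1.64711814e+02]), 'wrist_force': array([-0.10253554,  0.3863849 ,  0.85361782]), 'torque': array([ 0.02950581, -0.00154355, -0.00875082]), 'opening': 0.08528631256670312}
top [[443.3602607    0.         317.65893309]
 [  0.         443.3602607  195.03841287]
 [  0.           0.           1.        ]] [0.38594695 0.03868824 1.22429389]
riser 0.96 [320. 192. 116.  64.]
plate 0.69 [271. 270.  43.  64.]
plate 0.62 [420. 278.  74.  48.]
plate 0.56 [319. 194.  46.  32.]
tub 0.95 [219. 191.  39.  38.]
tub 0.71 [319. 196.  50.  34.]
bottle 0.57 [414. 194.  31.  26.]
jar 0.79 [283. 130.  21.  22.]
jar 0.64 [317. 192. 116.  61.]
tipbox 0.81 [346. 128.  44.  34.]
scene [[490.07529053   0.         313.56072021]
 [  0.         490.07529053 205.6279699 ]
 [  0.           0.           1.        ]] [ 1.3649019  -0.26779343  0.65745798]
plate 0.89 [328. 164.  58.  25.]
plate 0.82 [314. 194.  70.  34.]
plate 0.68 [175. 189.  82.  45.]
tub 0.64 [421. 197.  55.  41.]
bottle 0.56 [194. 224.  33.  60.]
jar 0.69 [388. 254.  31.  41.]
tipbox 0.7 [306. 276.  67.  46.]
```

```bash
python3 - <<'E'
import cv2
a=cv2.imread("pics/top0.png"); b=cv2.imread("pics/scene0.png")
cv2.imwrite("pics/top0c.png",cv2.resize(a[110:310,190:450],None,fx=3,fy=3,interpolation=cv2.INTER_CUBIC))
E
```

```text
(no output)
```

View pics/top0c.png

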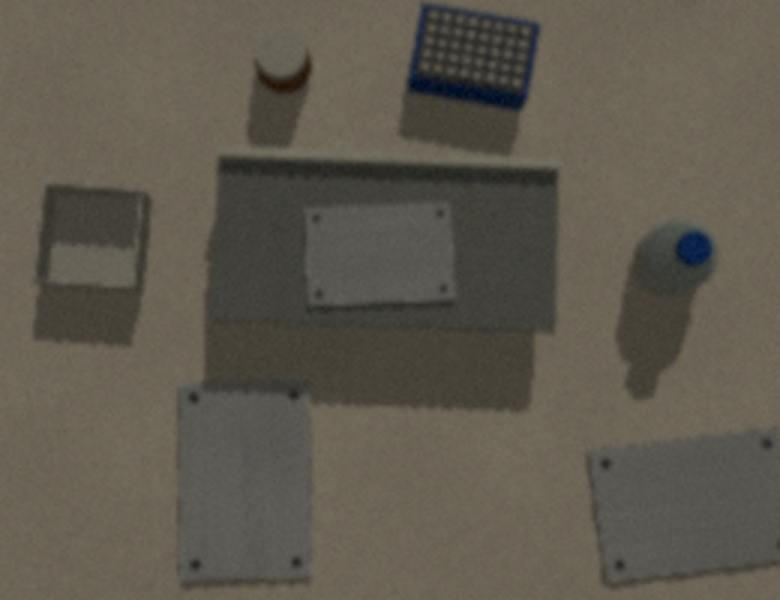

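View pics/scene0.png

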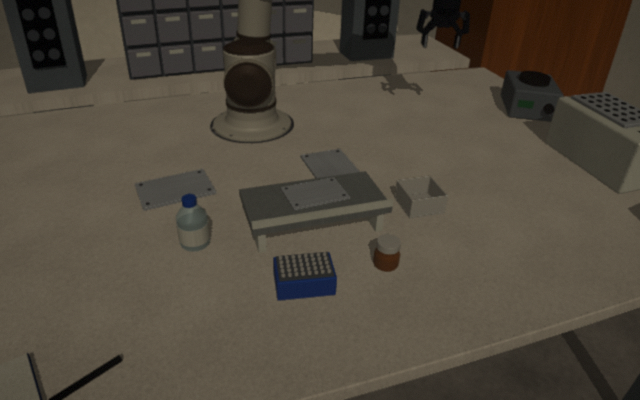

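The top picture shows the tub left of the riser (+y end) at crop (95,237), the plate on the riser at crop (380,255), and the rail along the top edge (the far side). The two larger plates lie on the bench near the robot.

```bash
python3 - <<'E'
from h import *
c=bot.camera("top")
f=lambda p:np.array(p)/3.+[190,110]-1/3
nr=atz(c,f([(209,322),(554,332)]),.07); rr=atz(c,f([(220,157),(558,168)]),.084)
pl=atz(c,f([(305,207),(450,202),(455,299),(308,306)]),.076)
print("near",nr.round(4));print("rear",rr.round(4))
print("plate",pl.round(4),[np.linalg.norm(pl[i]-pl[i-1]).round(4) for i in range(4)])
print("len",np.linalg.norm(nr[0]-nr[1]),np.linalg.norm(rr[0]-rr[1]),np.linalg.norm(nr-rr,axis=1))
ctr=(nr.mean(0)+rr.mean(0))/2
for a in(nr,rr): d=a[0]-a[1]; print("yaw",np.degrees(np.arctan2(-d[0],d[1])))
d=pl[0]-pl[1]+pl[3]-pl[2];print("plate yaw",np.degrees(np.arctan2(-d[0],d[1])),pl.mean(0),ctr)
# edge refine: model fit by rendering lines, print tub etc
for th,z in [("tub",.05),("bottle",.115),("jar",.06),("tipbox",.053)]:
    r=bot.regions_of(c,th)
    if r: print(th,r[0]["p"],atz(c,[r[0]["box"][:2]],z).round(3))
E
```

```text
near [[ 0.4643  0.1732  0.07  ]
 [ 0.4612 -0.1265  0.07  ]]
rear [[ 0.6071  0.1668  0.084 ]
 [ 0.6034 -0.1276  0.084 ]]
plate [[ 0.5659  0.0923  0.076 ]
 [ 0.5728 -0.0343  0.076 ]
 [ 0.4878 -0.0396  0.076 ]
 [ 0.4793  0.0876  0.076 ]] [np.float64(0.0867), np.float64(0.1268), np.float64(0.0852), np.float64(0.1275)]
len 0.2996933549145769 0.29444640173377434 [0.14359172 0.14291471]
yaw -0.5901757073836726
yaw -0.7060767831974242
plate yaw 3.4898702167255813 [0.52645071 0.02648279 0.076     ] [0.53399018 0.02145325 0.077     ]
tub 0.77 [[0.535 0.278 0.05 ]]
bottle 0.55 [[ 0.527 -0.228  0.115]]
jar 0.66 [[0.694 0.115 0.06 ]]
tipbox 0.89 [[ 0.708 -0.058  0.053]]
```

Emit:
step_arm(dr=[[0,0,-0.05],[0,0,-0.1],[0,0,-0.15],[0,0,-0.2],[0,0,-0.26],[0,0,-0.26],[0,0,-0.26],[0,0,-0.26]], xyz=[[-0.84,-0.86,0],[-1.68,-1.72,0],[-2.52,-2.58,0],[-3.36,-3.44,0],[-4.2,-4.3,0],[-5.04,-5.16,0],[-5.88,-6.02,0],[-6.72,-6.88,0]], gripper=[0,0,0,0,0,0,0,0])

```text
time: 1.75
ee_pos: [0.3322, 0.1925, 0.2316]
tcp_rot: [180.0, 0.1, 179.6]
wrist_force: [1.6, 0.8, -0.4]
opening: 0.0001
```

Emit:
step_arm(dr=[[0,0,0],[0,0,0],[0,0,0],[0,0,0],[0,0,0],[0,0,0],[0,0,0],[0,0,0]], xyz=[[-0.4,-0.9,0],[-0.8,-1.8,0],[-1.2,-2.7,0],[-1.6,-3.6,0],[-1.9,-4.2,0],[-1.9,-4.2,0],[-1.9,-4.2,0],[-1.9,-4.2,0]], gripper=[0,0,0,0,0,0,0,0])

```text
time: 2.55
ee_pos: [0.4063, 0.0262, 0.2314]
tcp_rot: [180.0, -0.0, 179.6]
wrist_force: [0.3, -0.1, 0.5]
opening: 0.0002
```

```bash
python3 - <<'E'
from h import *
c=bot.camera("wrist"); save(c,"w1.png"); print(-np.array(c["R"]).T@c["t"],np.array(c["R"]).round(3).tolist(),c["camera_matrix"][0],c["k1"],c.get("shot"))
print(bot.get_obs()["ee_pos"])
E
```

```text
[0.33972481 0.02702349 0.37320729] [[0.005, 1.0, 0.0], [0.965, -0.005, 0.262], [0.262, -0.001, -0.965]] [285.91533385   0.         317.27959785] -0.04223191840308572 4
[0.40635084 0.02641987 0.2314074 ]
```

View pics/w1.png

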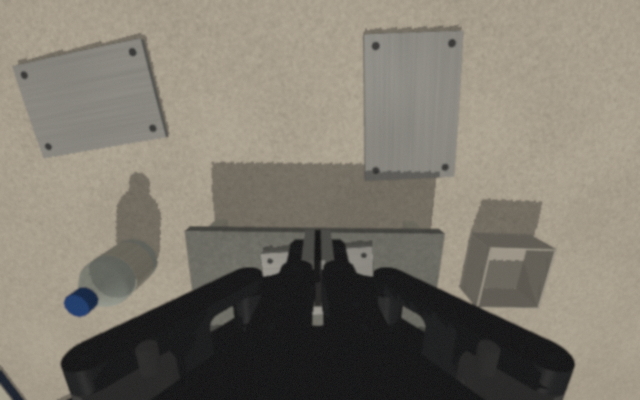

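```bash
python3 - <<'E'
from h import *
c=bot.camera("wrist"); im=cv2.cvtColor(np.array(c["image"]),cv2.COLOR_RGB2GRAY)
cv2.imwrite("pics/w1c.png",cv2.resize(np.array(c["image"])[215:305,170:460,::-1],None,fx=2.7,fy=2.7))
print(atz(c,[(186,229),(443,232),(262,250),(372,246)],.07).round(4))
c=bot.camera("top"); save(c,"t1.png")
cv2.imwrite("pics/t1c.png",cv2.resize(np.array(c["image"])[155:230,250:390,::-1],None,fx=5.5,fy=5.5))
E
```

```text
[[ 0.4595 -0.1236  0.07  ]
 [ 0.4645  0.171   0.07  ]
 [ 0.4857 -0.0376  0.07  ]
 [ 0.4812  0.0899  0.07  ]]
```

View pics/w1c.png

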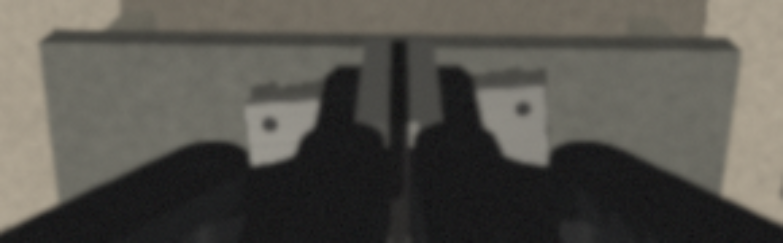

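View pics/t1c.png

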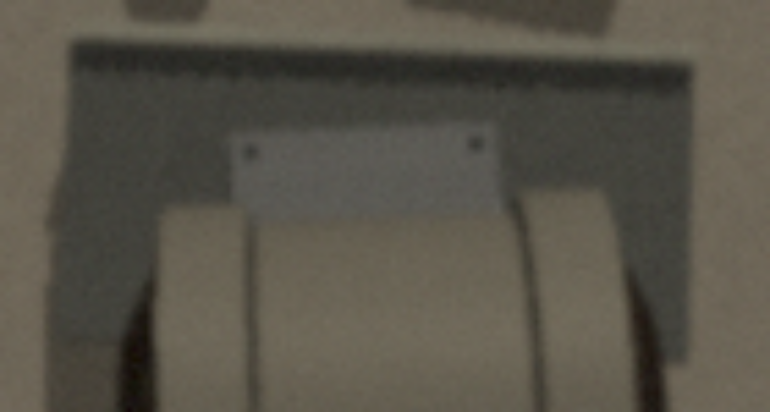

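Emit:
step_arm(dr=[[0,0,-0.014],[0,0,-0.014],[0,0,-0.014],[0,0,-0.014],[0,0,-0.014],[0,0,-0.014],[0,0,-0.014],[0,0,-0.014]], xyz=[[-0.3,0,0.8],[-0.6,0,1.6],[-0.9,0,2.4],[-1.2,0,3.0],[-1.35,0,3.5],[-1.35,0,3.8],[-1.35,0,3.93],[-1.35,0,3.93]], gripper=[0,0,0,0,0,0,0,0])

```text
time: 3.5
ee_pos: [0.4602, 0.0256, 0.0741]
tcp_rot: [-180.0, -0.0, -179.6]
wrist_force: [0.1, -0.1, 0.2]
opening: 0.0001
```

Emit:
step_arm(dr=[[0,0,0.018],[0,0,0.018],[0,0,0.018],[0,0,0.018],[0,0,0.018],[0,0,0.018],[0,0,0.018],[0,0,0.018]], xyz=[[-0.1,0,0.03],[-0.22,0,0.03],[-0.34,0,0.03],[-0.46,0,0.03],[-0.58,0,0.03],[-0.7,0,0.03],[-0.8,0,0.03],[-0.88,0,0.03]], gripper=[0,0,0,0,0,0,0,0])

```text
time: 4.3
ee_pos: [0.4961, 0.0256, 0.0734]
tcp_rot: [180.0, -0.0, 179.4]
wrist_force: [-3.0, -0.7, 6.5]
opening: -0.0001
```

```bash
python3 - <<'E'
from h import *
print(bot.get_obs()["ee_pos"],bot.get_obs()["wrist_force"])
c=bot.camera("scene"); 
cv2.imwrite("pics/s2c.png",cv2.resize(np.array(c["image"])[130:290,150:460,::-1],None,fx=2.5,fy=2.5))
c=bot.camera("top"); save(c,"t2.png")
cv2.imwrite("pics/t2c.png",cv2.resize(np.array(c["image"])[155:230,250:390,::-1],None,fx=5.5,fy=5.5))
E
```

```text
[0.49611781 0.02558155 0.07336833] [-3.04226034 -0.73254183  6.50871039]
```

View pics/s2c.png

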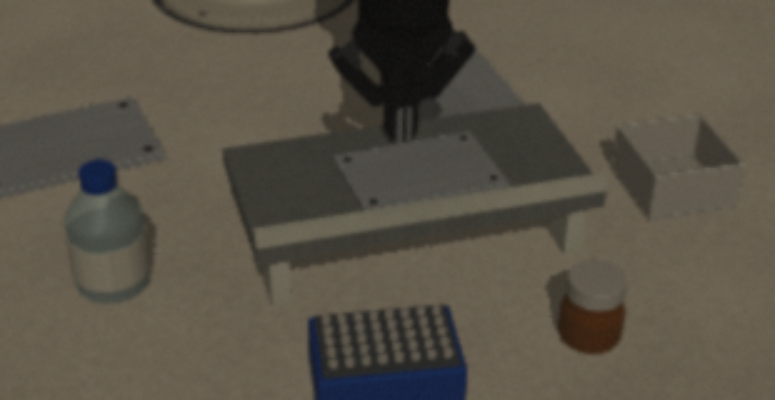

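View pics/t2c.png

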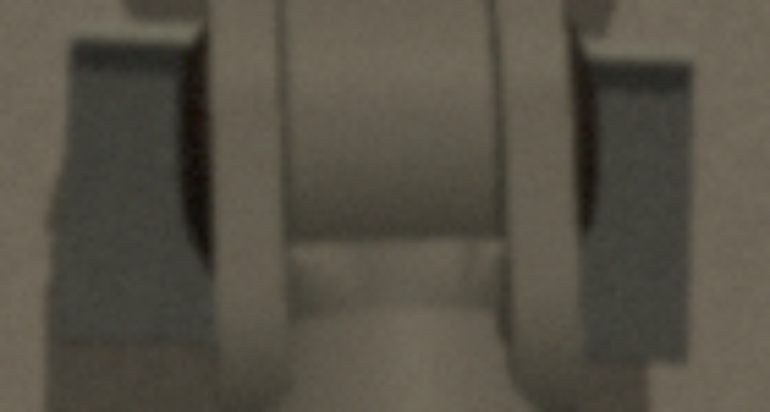

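Emit:
step_arm(dr=[[0,0,0],[0,0,0],[0,0,0],[0,0,0],[0,0,0],[0,0,0],[0,0,0],[0,0,0]], xyz=[[0,0,-0.02],[0,0,-0.02],[-0.04,0,-0.02],[-0.08,0,-0.02],[-0.12,0,-0.02],[-0.15,0,-0.02],[-0.18,0,-0.02],[-0.18,0,-0.02]], gripper=[0,0,0,0,0,0,0,0])

```text
time: 5.2
ee_pos: [0.5031, 0.0255, 0.0736]
tcp_rot: [180.0, 0.0, 179.4]
wrist_force: [-0.9, 0.7, 0.2]
opening: -0.0
```

```bash
python3 - <<'E'
from h import *
c=bot.camera("scene"); 
cv2.imwrite("pics/s3c.png",cv2.resize(np.array(c["image"])[160:230,230:400,::-1],None,fx=4.5,fy=4.5,interpolation=cv2.INTER_CUBIC))
E
```

```text
(no output)
```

View pics/s3c.png

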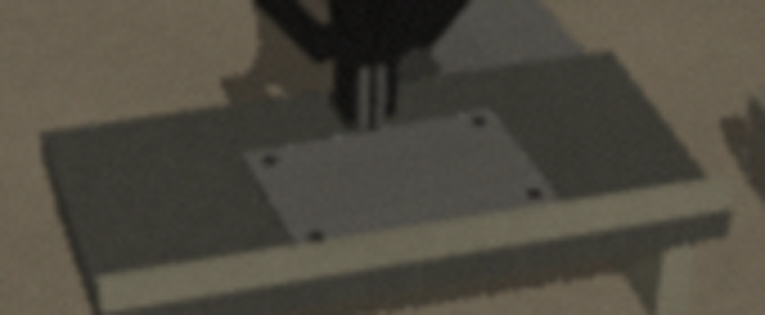

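Emit:
step_arm(dr=[[0,0,0],[0,0,0],[0,0,0],[0,0,0],[0,0,0],[0,0,0],[0,0,0],[0,0,0]], xyz=[[-0.02,0,0],[-0.04,0,0],[-0.06,0,0],[-0.08,0,0],[-0.1,0,0],[-0.11,0,0],[-0.12,0,0],[-0.12,0,0]], gripper=[0,0,0,0,0,0,0,0])

```text
time: 6.05
ee_pos: [0.5073, 0.0256, 0.0736]
tcp_rot: [180.0, -0.1, 179.4]
wrist_force: [-4.2, 1.5, 1.8]
opening: -0.0001
```

Emit:
step_arm(dr=[[0,0,0],[0,0,0],[0,0,0],[0,0,0],[0,0,0],[0,0,0],[0,0,0],[0,0,0]], xyz=[[-0.02,0,0],[-0.04,0,0],[-0.06,0,0],[-0.07,0,0],[-0.08,0,0],[-0.08,0,0],[-0.08,0,0],[-0.08,0,0]], gripper=[0,0,0,0,0,0,0,0])

```text
time: 6.85
ee_pos: [0.5092, 0.0263, 0.0734]
tcp_rot: [179.9, -0.2, 179.4]
wrist_force: [-11.7, 6.3, 6.4]
opening: 0.0001
```

```bash
python3 - <<'E'
from h import *
c=bot.camera("scene"); 
cv2.imwrite("pics/s4c.png",cv2.resize(np.array(c["image"])[160:230,230:400,::-1],None,fx=4.5,fy=4.5,interpolation=cv2.INTER_CUBIC))
E
```

```text
(no output)
```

View pics/s4c.png

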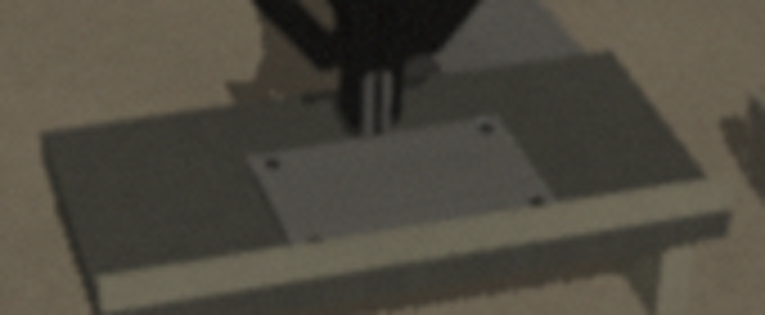

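Emit:
step_arm(dr=[[0,0,0],[0,0,0],[0,0,0],[0,0,0],[0,0,0],[0,0,0],[0,0,0],[0,0,0]], xyz=[[0.3,0,0],[0.35,0,-0.6],[0.35,0,-1.5],[-0.1,-0.8,-1.5],[-0.7,-1.6,-1.5],[-1.2,-2.3,-1.5],[-1.28,-2.35,-1.5],[-1.28,-2.35,-1.5]], gripper=[0,0,0,0,0,0,0,0])

```text
time: 7.7
ee_pos: [0.5613, -0.0699, 0.1333]
tcp_rot: [-180.0, -0.0, 179.3]
wrist_force: [-0.2, 0.8, 0.1]
opening: 0.0003
```

```bash
python3 - <<'E'
from h import *
c=bot.camera("scene"); 
cv2.imwrite("pics/s5c.png",cv2.resize(np.array(c["image"])[160:230,230:400,::-1],None,fx=4.5,fy=4.5,interpolation=cv2.INTER_CUBIC))
print(proj(c,[(.561,-.04,.076),(.561,.09,.076)]))
E
```

```text
[[289.37716493 205.23363619]
 [347.65888982 195.57758359]]
```

View pics/s5c.png

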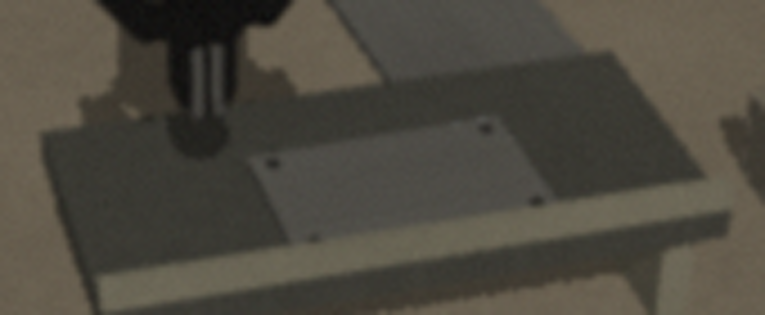

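```bash
python3 - <<'E'
from h import *
c=bot.camera("scene")
f=lambda p:np.array(p)/4.5+[230,160]-.4
print(atz(c,f([(247,156),(499,116),(272,163),(486,128)]),.076).round(4))
print("board",atz(c,f([(42,131),(612,53)]),.07).round(4))
print("railtop rear?",atz(c,f([(98,275),(705,178)]),.084).round(4))
E
```

```text
[[ 0.5185 -0.0387  0.076 ]
 [ 0.5186  0.0897  0.076 ]
 [ 0.5276 -0.029   0.076 ]
 [ 0.527   0.0797  0.076 ]]
board [[ 0.4606 -0.1266  0.07  ]
 [ 0.4688  0.1722  0.07  ]]
railtop rear? [[ 0.6022 -0.129   0.084 ]
 [ 0.6074  0.1586  0.084 ]]
```

Emit:
step_arm(dr=[[0,0,0],[0,0,0],[0,0,0],[0,0,0],[0,0,0],[0,0,0],[0,0,0],[0,0,0]], xyz=[[0,0,0.4],[0,0,0.8],[0,0,1.2],[0,0,1.42],[0,0,1.48],[0,0,1.48],[0,0.1,1.48],[0,0.2,1.48]], gripper=[0,0,0,0,0,0,0,0])

```text
time: 8.6
ee_pos: [0.5616, -0.0609, 0.0753]
tcp_rot: [-180.0, 0.1, 179.4]
wrist_force: [0.4, 0.1, 0.4]
opening: 0.0
```

Emit:
step_arm(dr=[[0,0,0],[0,0,0],[0,0,0],[0,0,0],[0,0,0],[0,0,0],[0,0,0],[0,0,0]], xyz=[[0,0,0.02],[0,0.05,0.02],[0,0.15,0.02],[0,0.25,0.02],[0,0.35,0.02],[0,0.45,0.02],[0,0.55,0.02],[0,0.6,0.02]], gripper=[0,0,0,0,0,0,0,0])

```text
time: 9.4
ee_pos: [0.5615, -0.0367, 0.0737]
tcp_rot: [-180.0, 0.0, 179.4]
wrist_force: [-0.0, -1.1, 0.5]
opening: -0.0002
```

```bash
python3 - <<'E'
from h import *
c=bot.camera("scene"); 
cv2.imwrite("pics/s6c.png",cv2.resize(np.array(c["image"])[160:230,230:400,::-1],None,fx=4.5,fy=4.5,interpolation=cv2.INTER_CUBIC))
E
```

```text
(no output)
```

View pics/s6c.png

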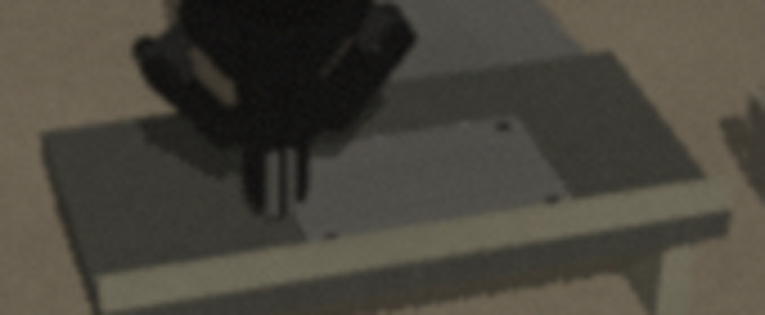

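Emit:
step_arm(dr=[[0,0,0],[0,0,0],[0,0,0],[0,0,0],[0,0,0],[0,0,0],[0,0,0],[0,0,0]], xyz=[[0,0.15,0],[0,0.35,0],[0,0.55,0],[0,0.75,0],[0,0.95,0],[0,1.15,0],[0,1.35,0],[0,1.5,0]], gripper=[0,0,0,0,0,0,0,0])

```text
time: 10.25
ee_pos: [0.5621, 0.0237, 0.0737]
tcp_rot: [180.0, -0.0, 179.4]
wrist_force: [-0.3, -1.0, -0.6]
opening: 0.0001
```

```bash
python3 - <<'E'
from h import *
print(bot.get_obs()["ee_pos"])
c=bot.camera("scene"); 
cv2.imwrite("pics/s7c.png",cv2.resize(np.array(c["image"])[160:230,260:430,::-1],None,fx=4.5,fy=4.5,interpolation=cv2.INTER_CUBIC))
E
```

```text
[0.56213074 0.02367724 0.07366253]
```

View pics/s7c.png

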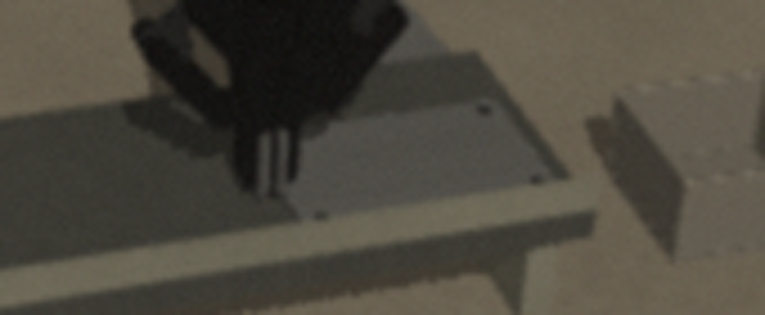

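```bash
python3 - <<'E'
from h import *
c=bot.camera("scene")
f=lambda p:np.array(p)/4.5+[260,160]-.4
print(atz(c,f([(485,110),(537,180),(496,97)]),.076).round(4))
E
```

```text
[[0.5299 0.1496 0.076 ]
 [0.594  0.1487 0.076 ]
 [0.5202 0.1598 0.076 ]]
```

Emit:
step_arm(dr=[[0,0,0],[0,0,0],[0,0,0],[0,0,0],[0,0,0],[0,0,0],[0,0,0],[0,0,0]], xyz=[[0,0.15,0],[0,0.3,0],[0,0.45,0],[0,0.6,0],[0,0.75,0],[0,0.9,0],[0,1.05,0],[0,1.15,0]], gripper=[0,0,0,0,0,0,0,0])

```text
time: 11.15
ee_pos: [0.5627, 0.0695, 0.0737]
tcp_rot: [180.0, 0.0, 179.4]
wrist_force: [-0.6, -0.7, 0.3]
opening: -0.0005
```

```bash
python3 - <<'E'
from h import *
print(bot.get_obs()["ee_pos"])
c=bot.camera("scene"); 
cv2.imwrite("pics/s8c.png",cv2.resize(np.array(c["image"])[160:230,260:430,::-1],None,fx=4.5,fy=4.5,interpolation=cv2.INTER_CUBIC))
E
```

```text
[0.56267344 0.0694761  0.07371107]
```

View pics/s8c.png

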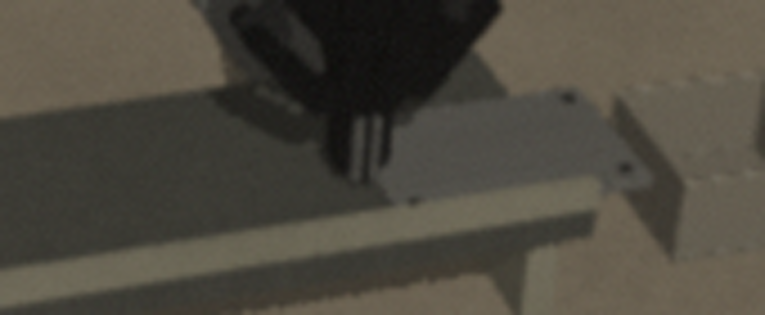

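```bash
python3 - <<'E'
from h import *
c=bot.camera("scene")
f=lambda p:np.array(p)/4.5+[260,160]-.4
print(atz(c,f([(569,97),(626,168),(413,201),(578,86),(652,186)]),.076).round(4))
print(atz(c,f([(598,180),(478,54)]),.084).round(4),atz(c,f([(478,54)]),.07))
E
```

```text
[[0.5303 0.1954 0.076 ]
 [0.5966 0.1943 0.076 ]
 [0.5938 0.0854 0.076 ]
 [0.522  0.2044 0.076 ]
 [0.6139 0.1994 0.076 ]]
[[0.6126 0.1707 0.084 ]
 [0.4912 0.1618 0.084 ]] [[0.46986654 0.17228832 0.07      ]]
```

Emit:
step_arm(dr=[[0,0,0],[0,0,0],[0,0,0],[0,0,0],[0,0,0],[0,0,0],[0,0,0],[0,0,0]], xyz=[[0,0.05,0],[0,0.1,0],[0,0.15,0],[0,0.2,0],[0,0.2,0],[0,0.2,0],[0,-0.3,0],[0,-0.3,-1.0]], gripper=[0,0,0,0,0,0,0,0])

```text
time: 12.05
ee_pos: [0.5597, 0.0553, 0.1089]
tcp_rot: [-179.9, -0.5, 179.3]
wrist_force: [-0.0, -0.1, 0.6]
opening: 0.0001
```

Emit:
step_arm(dr=[[0,0,0],[0,0,0],[0,0,0],[0,0,0],[0,0,0],[0,0,0],[0,0,0],[0,0,0]], xyz=[[0.6,0.2,-0.3],[1.2,0.6,-0.3],[1.75,1.2,-0.3],[1.75,1.8,-0.2],[1.75,2.1,0.2],[1.75,2.1,0.6],[1.75,2.1,0.86],[1.75,2.1,0.88]], gripper=[0,0,0,0,0,0,0,0])

```text
time: 12.85
ee_pos: [0.4927, 0.1413, 0.0771]
tcp_rot: [-180.0, -0.1, 179.4]
wrist_force: [-1.4, -0.1, -0.4]
opening: -0.0002
```

```bash
python3 - <<'E'
from h import *
print(bot.get_obs()["ee_pos"])
c=bot.camera("scene"); 
cv2.imwrite("pics/s9c.png",cv2.resize(np.array(c["image"])[160:230,260:430,::-1],None,fx=4.5,fy=4.5,interpolation=cv2.INTER_CUBIC))
E
```

```text
[0.49267919 0.14129194 0.07714692]
```

View pics/s9c.png

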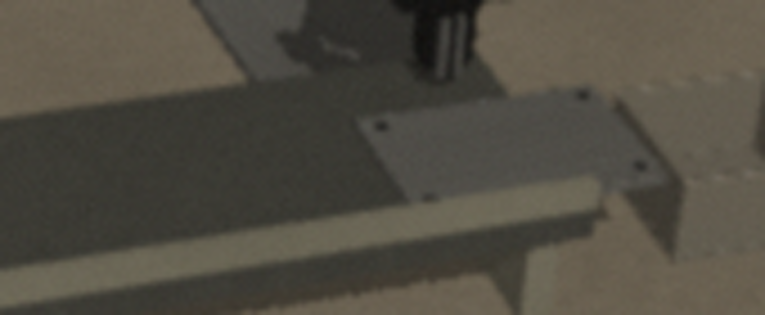

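Emit:
step_arm(dr=[[0,0,0],[0,0,0],[0,0,0],[0,0,0],[0,0,0],[0,0,0],[0,0,0],[0,0,0]], xyz=[[0,0,0],[0,0,0],[-0.06,0,0],[-0.12,0,0],[-0.18,0,0],[-0.24,0,0],[-0.3,0,0],[-0.32,0,0]], gripper=[0,0,0,0,0,0,0,0])

```text
time: 13.7
ee_pos: [0.5065, 0.1415, 0.0784]
tcp_rot: [-180.0, -0.0, 179.4]
wrist_force: [-0.6, -0.2, -0.4]
opening: 0.0001
```

Emit:
step_arm(dr=[[0,0,0],[0,0,0],[0,0,0],[0,0,0],[0,0,0],[0,0,0],[0,0,0],[0,0,0]], xyz=[[0.2,0,0],[0.35,0,0],[0.35,0,0],[0.35,0,0.06],[0.35,0,0.11],[0.35,0,0.11],[0.35,0,0.11],[0.35,0,0.11]], gripper=[0,0,0,0,0,0,0,0])

```text
time: 14.5
ee_pos: [0.4923, 0.1416, 0.0741]
tcp_rot: [-180.0, -0.0, 179.4]
wrist_force: [-0.2, 0.2, 0.1]
opening: 0.0001
```

Emit:
step_arm(dr=[[0,0,0],[0,0,0],[0,0,0],[0,0,0],[0,0,0],[0,0,0],[0,0,0],[0,0,0]], xyz=[[-0.06,0,0],[-0.12,0,0],[-0.18,0,0],[-0.24,0,0],[-0.3,0,0],[-0.36,0,0],[-0.4,0,0],[-0.4,0,0]], gripper=[0,0,0,0,0,0,0,0])

```text
time: 15.3
ee_pos: [0.5084, 0.1414, 0.074]
tcp_rot: [-180.0, -0.0, 179.4]
wrist_force: [-0.0, -0.5, 0.4]
opening: -0.0002
```

Emit:
step_arm(dr=[[0,0,0],[0,0,0],[0,0,0],[0,0,0],[0,0,0],[0,0,0],[0,0,0],[0,0,0]], xyz=[[-0.02,0,0],[-0.04,0,0],[-0.06,0,0],[-0.08,0,0],[-0.08,0,0],[-0.08,0,0],[-0.08,0,0],[-0.08,0,0]], gripper=[0,0,0,0,0,0,0,0])

```text
time: 16.1
ee_pos: [0.5114, 0.1414, 0.0741]
tcp_rot: [180.0, 0.0, 179.4]
wrist_force: [-0.4, 0.1, -0.1]
opening: 0.0001
```

```bash
python3 - <<'E'
from h import *
print(bot.get_obs()["ee_pos"],bot.get_obs()["wrist_force"])
c=bot.camera("scene"); 
cv2.imwrite("pics/s10c.png",cv2.resize(np.array(c["image"])[160:230,260:430,::-1],None,fx=4.5,fy=4.5,interpolation=cv2.INTER_CUBIC))
E
```

```text
[0.51142419 0.14142081 0.07409718] [-0.42491254  0.09681079 -0.08066533]
```

View pics/s10c.png

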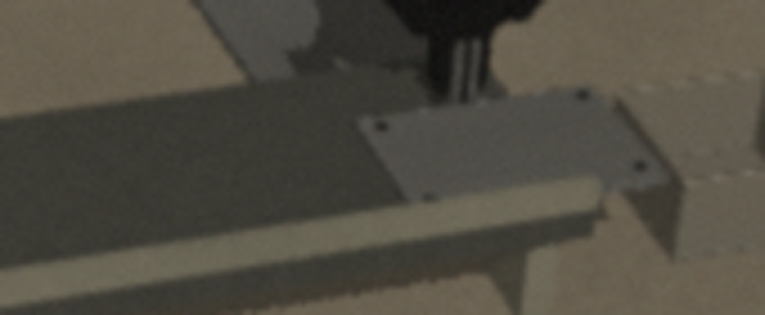

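Emit:
step_arm(dr=[[0,0,0],[0,0,0],[0,0,0],[0,0,0],[0,0,0],[0,0,0],[0,0,0],[0,0,0]], xyz=[[-0.02,0,0],[-0.04,0,0],[-0.06,0,0],[-0.06,0,0],[-0.06,0,0],[-0.06,0,0],[-0.06,0,0],[-0.06,0,0]], gripper=[0,0,0,0,0,0,0,0])

```text
time: 16.95
ee_pos: [0.5129, 0.1416, 0.074]
tcp_rot: [180.0, -0.1, 179.4]
wrist_force: [-6.1, 1.2, 2.1]
opening: -0.0001
```

```bash
python3 - <<'E'
from h import *
c=bot.camera("scene")
f=lambda p:np.array(p)/4.5+[260,160]-.4
X=atz(c,f([(382,126),(582,94),(640,167)]),.076);print(X.round(4))
d=X[1]-X[0];print(np.degrees(np.arctan2(-d[0],d[1])),(X[0]+X[2])/2)
E
```

```text
[[0.5295 0.0949 0.076 ]
 [0.5295 0.203  0.076 ]
 [0.5977 0.2013 0.076 ]]
-0.0076216830838624575 [0.56358232 0.14810364 0.076     ]
```

Emit:
step_arm(dr=[[0,0,0],[0,0,0],[0,0,0],[0,0,0],[0,0,0],[0,0,0],[0,0,0],[0,0,0]], xyz=[[-0.02,0,0],[-0.04,0,0],[-0.04,0,0],[-0.04,0,0],[-0.04,0,0],[-0.04,0,0],[-0.04,0,0],[-0.04,0,0]], gripper=[0,0,0,0,0,0,0,0])

```text
time: 17.8
ee_pos: [0.5132, 0.1416, 0.0738]
tcp_rot: [180.0, -0.3, 179.4]
wrist_force: [-14.0, 2.4, 5.7]
opening: -0.0004
```

Force rises to 14 N with almost no motion, so the plate is seated against the rail. I'll back away and lift clear for the final check.

Emit:
step_arm(dr=[[0,0,0],[0,0,0],[0,0,0],[0,0,0],[0,0,0],[0,0,0],[0,0,0],[0,0,0]], xyz=[[0.2,0,0],[0.5,0,0],[1.0,0,-0.3],[1.8,0,-1.2],[2.8,0,-2.2],[3.8,0,-3.2],[4.5,0,-3.5],[4.5,0,-3.5]], gripper=[0,0,0,0,0,0,0,0])

```text
time: 18.6
ee_pos: [0.3333, 0.1435, 0.218]
tcp_rot: [179.8, 0.3, 179.4]
wrist_force: [1.6, 0.5, -0.9]
opening: 0.0002
```

```bash
python3 - <<'E'
from h import *
print(bot.get_obs()["ee_pos"])
c=bot.camera("scene"); 
cv2.imwrite("pics/s11c.png",cv2.resize(np.array(c["image"])[150:290,170:460,::-1],None,fx=2.7,fy=2.7,interpolation=cv2.INTER_CUBIC))
c=bot.camera("top")
cv2.imwrite("pics/t11c.png",cv2.resize(np.array(c["image"])[150:240,200:360,::-1],None,fx=5,fy=5,interpolation=cv2.INTER_CUBIC))
C=np.array([.538,.0225]);a=np.radians(-.65);Ry=np.array([-np.sin(a),np.cos(a)]);Rx=np.array([np.cos(a),np.sin(a)])
print("expected plate corners px in top crop",[(((proj(c,[np.r_[C+x*Rx+y*Ry,.076]])[0])-[200,150])*5).round().tolist() for x,y in[(-.019,.19),(-.019,.062),(.067,.19),(.067,.062)]])
for th,z in [("tub",.05),("bottle",.115),("jar",.06),("tipbox",.053)]:
    r=bot.regions_of(c,th)
    if r: print(th,r[0]["p"],atz(c,[r[0]["box"][:2]],z).round(3))
E
```

```text
[0.33331696 0.14346297 0.21799082]
expected plate corners px in top crop [[223.0, 224.0], [469.0, 231.0], [231.0, 61.0], [475.0, 69.0]]
tub 0.79 [[0.535 0.28  0.05 ]]
bottle 0.56 [[ 0.519 -0.225  0.115]]
jar 0.78 [[0.697 0.117 0.06 ]]
tipbox 0.98 [[ 0.706 -0.054  0.053]]
```

View pics/s11c.png

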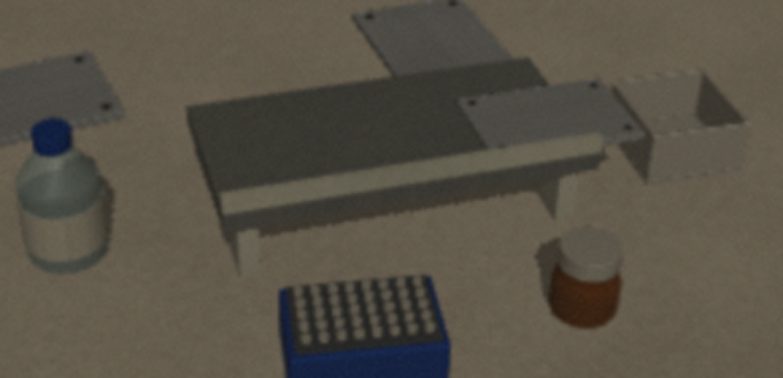

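View pics/t11c.png

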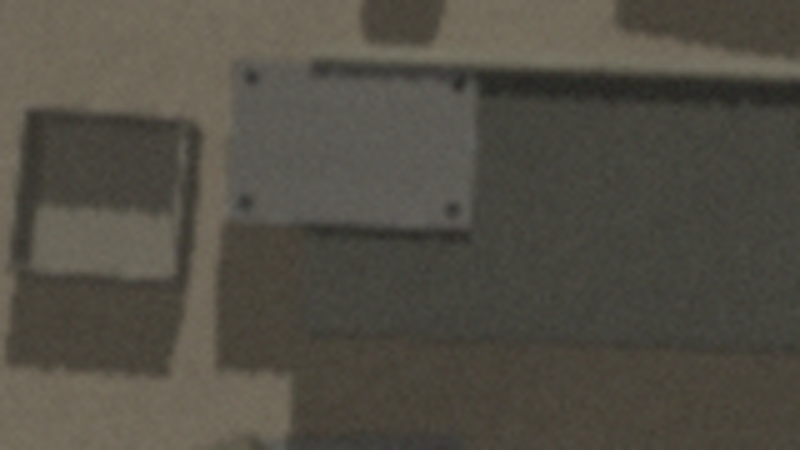

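The top picture puts the plate corners at crop (229,223), (472,229) and (234,62), within about 3 mm of the target. Its rear edge lies along the rail foot, and the gripper is well clear.

```bash
python3 - <<'E'
from workcell import bot
print(bot.job_done())
E
```

```text
the job is handed in; nothing more can be done
None
```

I pushed the small plate back to the rail, slid it along the rail towards the tub (the +y end), and seated it with a last rearward push. I then backed the arm away and handed the job in at about 19 s of the 48 s allowed. I used only the shut fingertips.

- **Plate position:** its rear side is flush with the rail and it sticks out about 38–40 mm. The scene camera put its centre within about 1 mm of the target, and the top camera about 2–3 mm short along the riser. It is parallel to the rail within about 1°.
- **Seating:** on the last push the force rose to 14 N with almost no movement, which shows the plate is against the rail.
- **Bystanders:** tub, jar and tip box read within 2–4 mm of their first positions. The bottle's reading shifted about 9 mm, but with low network confidence (about 0.55). The arm never went near it and I saw no sign that it moved. I did not check it any further.
- **Slips along the way:** the first rearward push probably dragged lightly on the board (about 6 N upward), so I raised the tip slightly. The first attempt at the last push started about 4 mm too high and stopped short of the plate, so I backed off, lowered the tip and repeated it.

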